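# Lay out a gear drive's parts beside their housings for assembly

## Task

Lay out the drive's parts on the bench for assembly: set the flange down hub up, in line with the gearbox's output shaft with about 4 cm clear between the shaft's end and the flange's rim, and put the spacer ring over its hub so that it lies flat on the flange. Stand the larger nut flat on the bench in line with the bearing pedestal's bore, on the robot's side, about 4 cm clear of the pedestal's foot, and lay the key centred on top of the gearbox lid, parallel to the output shaft. Leave the small nut, the oil bottle and the wrench where they are.

Things in the scene. Friction and masses are not known exactly. Their poses are not given: they have to be found in the camera images.
- gearbox: Aluminium gearbox fixed to the bench: block 90 x 90 mm, flat grey lid, top 70 mm above the bench. A 20 mm steel output shaft sticks out level from the face towards the robot, its end 70 mm from the block's centre, axis 36 mm high. Origin: centre of the block's underside; own -x points out along the shaft (within 0.25 rad of straight at the robot), z up.
- pedestal: Green cast bearing pedestal fixed to the bench: foot 38 mm (x) by 140 mm (y), 14 mm high; rounded body 68 mm wide, top 71 mm above the bench; steel insert with a dark 25 mm bore running level along its own x, axis 37 mm high. Origin: centre of the foot's underside; own -x points out of the bore on the robot's side (within 0.25 rad of straight at the robot), z up.
- flange: Loose steel flange, lying hub up on the bench: disc 84 mm in diameter and 10 mm thick, with a round hub 36 mm in diameter rising from its middle to 36 mm above the underside (grip it by the hub). About 0.5 kg. Origin: centre of the underside, z up along the hub.
- spacer: Loose plain dark steel spacer ring lying flat: outside 62 mm, hole 46 mm in diameter, 14 mm high. It drops over the flange's 36 mm hub and rests on the disc. Origin: centre of the underside, z up.
- nut: The larger loose hexagon nut, dark steel, lying flat: 36 mm across flats (41.6 mm across corners), 21 mm high. Origin: centre of the underside, z up; its flats face along its own x axis and every 60 degrees from there.
- key: Loose dark steel key: a plain rectangular bar 70 mm long (its x axis), 16 mm wide (y), 12 mm high, lying flat. Origin: centre of the underside, z up.
- small_nut: The smaller loose hexagon nut, 22 mm across flats, 12 mm high, lying flat beyond the gearbox and pedestal; to be left alone. Origin: centre of the underside.
- oil_bottle: White plastic oil bottle with a black cap, 54 mm in diameter, 130 mm tall, standing on the far left; to be left alone. Origin: centre of the underside.
- wrench: Steel wrench, 190 mm long, lying on the far right; to be left alone. Origin: in the tool, its x axis along it.
Not all that is in view belongs to the job. What is shaped like the key but red is not meant. What is shaped like the spacer but green is not meant.

How it is judged:
At the end, for the whole second after the job is handed in: Flange flat, hub up, in line with the shaft, gap 40 mm; spacer flat on its disc round the hub; larger nut flat, in line with the bore, robot's side, gap 40 mm; key flat on the lid, centred, within 0.2 rad of the shaft's direction. Each position within 13 mm; all at rest (x of flange in the frame of gearbox between -0.165 and -0.139 m and y of flange in the frame of gearbox between -0.013 and 0.013 m and angle between each of flange, spacer, nut, key's own z axis and vertical below 0.1 rad and height (world z) of each of flange, nut below 0.006 m and horizontal distance between spacer and flange below 0.008 m and z of spacer in the frame of flange between 0.006 and 0.014 m and x of nut in the frame of pedestal between -0.092 and -0.065 m and y of nut in the frame of pedestal between -0.013 and 0.013 m and x of key in the frame of gearbox between -0.013 and 0.013 m and y of key in the frame of gearbox between -0.013 and 0.013 m and z of key in the frame of gearbox between 0.066 and 0.075 m and angle between the x axis of key and the x axis of gearbox, either way round below 0.2 rad and linear speed of each of flange, spacer, nut, key below 0.01 m/s); the robot touches nothing.
It fails at once if the small nut is disturbed (moved more than 20 mm) (distance of small_nut from where it was at the start of the episode above 0.02 m).
It fails at once if the oil bottle is disturbed (moved more than 20 mm) (distance of oil_bottle from where it was at the start of the episode above 0.02 m).
It fails at once if the wrench is disturbed (moved more than 20 mm) (distance of wrench from where it was at the start of the episode above 0.02 m).
It also fails if it takes over 112 s, if anything falls off the work surface, if the arm or the gripper's body presses on something with over 40 N, if the wrist force passes 120 N, or if a joint passes its speed limit or range.

## Robot

A 6-joint arm with a two-finger parallel gripper is mounted at the origin on the work surface. World frame = base frame: x ahead of the robot, y to its left, z up, the work surface at z = 0. Lengths are in m, angles in rad, forces in N, time in s.
With the tool pointing down it reaches from about 0.225 to 0.875 m from the base axis. Payload 3.4 kg.
Tool frame: the origin (TCP) lies at the very end of the fingers, on their centre line; the grasp point (between the pads) lies behind it (manip.grasp_offset is the z of the grasp point in the tool frame, in m); z points along the fingers, y is the line along which they close (so a half turn about z gives the same grasp; the last joint's range is limited). The gripper opens to 85 mm and grips with 20 to 120 N. Pads are 22 mm wide; open, the fingers measure 114 mm over their backs; the gripper's body (76 mm by 85 mm) begins 54 mm behind the grasp point. The pads swing forward as they close: fully open they stand 13 mm farther back than shut.
Start: joints at [1.034, 0.276, 1.505, -0, 1.361, -0.121], TCP at [0.232, 0.526, 0.231] pointing down, gripper open.
Joint ranges: [-2.89, 2.89], [-0.75, 2.08], [0.22, 2.7], [-1.18, 4.32], [0.11, 2.71], [-2.7, 2.7]. Speed limits (rad/s): [2.57, 2.57, 3.14, 3.14, 3.14, 3.14].

## Interface

Orientations are given as a unit quaternion [w, x, y, z].
In Python, from rig import manip gives the robot as it stands.
- The arm moves only by the shell command python3 -m pendant 'ROWS' [FORCE]. ROWS is JSON, a list of rows, each an object of numbers: "dx", "dy", "dz": the shift along the tool's x, y, z in m; "rx", "ry", "rz": the turn, a rotation vector about the tool's x, y, z in degrees; "hand": the finger opening in m, from 0 to 0.0854. In form: [{"dx": .., "dy": .., "dz": .., "rx": .., "ry": .., "rz": .., "hand": ..}, ...]. A call has 1 to 12 rows; each row shifts and turns the commanded pose from where the row before left it, along the tool's axes as they then stand; what a row does not reach is not made up. A row lasts 1/12 s, in which the tool goes at most 41.7 mm and 7.16 degrees, less where a joint would pass 70% of its speed; a pose out of reach is approached as far as the arm can. A call is refused whole if a number of a shift passes 0.0417 or a number of a turn 7.16, either way. A call with a gripper value outside its range is refused whole. The fingers move at their own pace and stop on an object; FORCE is the grip in N (left out, the last holds). Time passes only in rows, so rows that do not move let the fingers close. It gives the time, the measured TCP pose, the force, the opening and the grip force at its end, in the units of the state.
- manip.get_state(): the state, without advancing time (a new reading comes with each control period).
- manip.get_image(name): name is "side" or "top"; returns a dict with "frame" (400x640x3 uint8, red, green, blue), "fx", "fy", "cx", "cy" (pixels), "position" and "attitude" of the camera in the world. Camera axes: x right, y up, looking along -z (the intrinsics and any distortion apply to the point x, -y, -z); pixel columns grow to the right and rows downward; lengths in m; the calibration is good to about 2 mm. A picture is of the moment at which its call begins. There is no depth.
- manip.sign_off(): hands the job in; it is judged then, once.
The state is a dict: "clock": time; "qpos": joint angles; "qd": joint speeds; "effort": joint torques, N m; "position": TCP position; "ee_rot": TCP orientation; "contact_force": force on the tool from outside, world axes, zero at the start; "moment": the same for the moment, N m; "width": finger opening in m; "gripper_force": force on a finger pad.
Only numpy, scipy, OpenCV 4.12 (cv2) and the standard library are available. Lean on these libraries where they do the work, as an engineer would, in place of code of your own. Each camera call takes 0.05 s, during which the arm holds its last target. There are 200 camera calls.

## Working session

There is one attempt and no reset: what is moved stays moved. The work goes in short steps, Python scripts to look and compute and a shell command to move; the robot and the scene stay as the last step left them, time stands still between calls to the robot, and variables do not carry over. Pictures are saved under pics/ and viewed, at most 14 in all, crops included, and the job is handed in when it is done.

```bash
ls; mkdir -p pics
python3 - <<'E'
from rig import manip
import cv2
print(manip.get_state(), manip.grasp_offset)
for n in("side","top"):
    d=manip.get_image(n); cv2.imwrite(f"pics/{n}0.png",d["frame"][:,:,::-1])
    print({k:v for k,v in d.items() if k!="frame"})
E
```

```text
pics
{'clock': 0.0, 'qpos': array([ 1.03396423e+00,  2.76569739e-01,  1.50614658e+00, -1.44393418e-05,
        1.36070071e+00, -1.20996868e-01]), 'qd': array([-0.00045606, -0.00028286,  0.00012983,  0.00037145, -0.00131479,
        0.00167537]), 'effort': array([-9.23202679e-04, -4.16788673e+01, -2.45800066e+01, -2.81278144e-04,
        1.11676924e-02,  1.73088517e-05]), 'position': array([0.23200407, 0.52552812, 0.23044876]), 'ee_rot': array([-2.87970119e-04,  2.06421244e-01,  9.78462793e-01, -8.65569188e-04]), 'contact_force': array([ 0.12366086, -0.08508201, -0.26543655]), 'moment': array([ 0.02563632,  0.01740878, -0.00060489]), 'gripper_force': 0.0, 'width': 0.08521345543983991} -0.0187
{'fx': 441.18605453821357, 'fy': 441.18605453821357, 'cx': 320.871940451816, 'cy': 200.6615681520551, 'position': array([ 0.10621702, -0.74078007,  0.86050215]), 'attitude': array([ 0.8854367 ,  0.37879517, -0.10225704, -0.24911757])}
{'fx': 471.48291938815856, 'fy': 471.48291938815856, 'cx': 317.20122909913033, 'cy': 194.1661409293378, 'position': array([0.47845988, 0.0111589 , 1.36434057]), 'attitude': array([-0.70632827, -0.01995886,  0.01943718,  0.707336  ])}
```

View pics/side0.png

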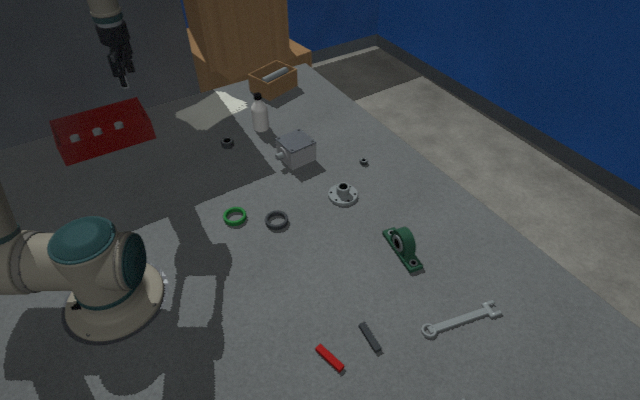

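View pics/top0.png

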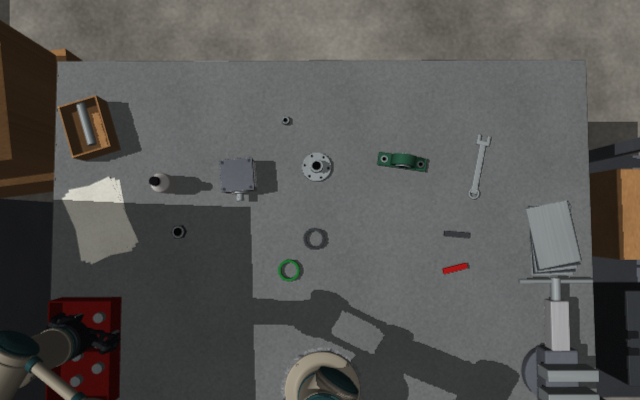

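Side: gearbox (297,148), flange (343,193), pedestal (402,250), spacer (276,220), nut (227,141), key (370,337). Top: gearbox (238,176), shaft end (239,198), flange (316,166), pedestal (403,161), spacer (316,238), nut (179,231), key (457,234). The green ring and the red bar are the decoys.

```bash
cat > h.py <<'E'
import numpy as np, cv2, os
from rig import manip
from scipy.spatial.transform import Rotation as R
def quat(q): return R.from_quat(np.r_[q[1:],q[0]])
def ray(d,uv):
    v=np.array([(uv[0]-d["cx"])/d["fx"],-(uv[1]-d["cy"])/d["fy"],-1.])
    return np.array(d["position"]),quat(d["attitude"]).apply(v)
def cast(d,uv,z):
    o,v=ray(d,uv); return o+v*(z-o[2])/v[2]
def tri(d1,u1,d2,u2):
    (a,u),(b,w)=ray(d1,u1),ray(d2,u2)
    s=np.linalg.lstsq(np.c_[u,-w],b-a,rcond=None)[0]
    p,q=a+u*s[0],b+w*s[1]; return (p+q)/2,np.linalg.norm(p-q)
def proj(d,p):
    v=quat(d["attitude"]).inv().apply(np.array(p)-d["position"])
    return np.array([d["cx"]-d["fx"]*v[0]/v[2], d["cy"]+d["fy"]*v[1]/v[2]])
def blob(d,roi,f):
    x0,y0,x1,y1=roi; m=f(d["frame"][y0:y1,x0:x1].astype(int)).astype(np.uint8)
    c=max(cv2.findContours(m,cv2.RETR_EXTERNAL,cv2.CHAIN_APPROX_NONE)[0],key=cv2.contourArea)
    M=cv2.moments(c)
    return np.array([M["m10"]/M["m00"]+x0,M["m01"]/M["m00"]+y0]),c.reshape(-1,2)+[x0,y0]
def crop(d,roi,k,name):
    x0,y0,x1,y1=roi
    cv2.imwrite("pics/"+name,cv2.resize(d["frame"][y0:y1,x0:x1,::-1],None,fx=k,fy=k,interpolation=cv2.INTER_CUBIC))
def cams(): return manip.get_image("side"),manip.get_image("top")
E
python3 - <<'E'
from h import *
s,t=cams()
np.save("c0.npy",np.array([s,t],dtype=object),allow_pickle=True)
crop(t,(210,110,440,260),3.45,"t1.png"); crop(s,(210,115,430,285),3.6,"s1.png")
dark=lambda a:a.max(2)<75
for n,rt,rs,z in(("spacer",(298,222,334,254),(260,206,292,234),.007),("nut",(168,222,190,242),(218,132,238,150),.0105),("key",(438,226,476,242),(354,318,386,358),.006)):
    for th in(55,75):
        f=lambda a:a.max(2)<th
        try:
            (a,ca),(b,cb)=blob(t,rt,f),blob(s,rs,f)
            print(n,th,a,b,cv2.minAreaRect(ca.astype(np.float32)),cv2.boundingRect(cb),"tri",tri(t,a,s,b),cast(t,a,z),cast(s,b,z))
        except Exception as e: print(n,th,e)
print(t["frame"][238,298:334].max(1),t["frame"][232,168:190].max(1),t["frame"][226:242,457].max(1))
E
```

```text
spacer 55 [309.85964912 244.50877193] [278.09382716 226.68395062] ((309.02972412109375, 242.70298767089844), (14.212668418884277, 3.7994260787963867), 50.710594177246094) (266, 219, 23, 12) tri (array([ 0.41717232,  0.02946837, -0.02361821]), np.float64(0.020073395281391477)) [0.40968066 0.03335369 0.007     ] [ 0.41492314 -0.00187372  0.007     ]
spacer 75 [315.62641509 238.34842767] [276.98326898 221.57743458] ((316.0, 238.5), (21.0, 24.0), 90.0) (265, 211, 25, 22) tri (array([0.42461819, 0.01796896, 0.00361591]), np.float64(0.00551091023396448)) [0.4272509  0.01680286 0.007     ] [0.42090573 0.01620711 0.007     ]
nut 55 [177.33676976 231.58762887] [226.99845679 143.4537037 ] ((177.0, 232.0), (8.0, 8.0), 90.0) (220, 137, 15, 13) tri (array([0.44523844, 0.41554835, 0.00396643]), np.float64(0.003955448006611682)) [0.44721888 0.41281312 0.0105    ] [0.44094259 0.40778666 0.0105    ]
nut 75 [178.5 231.5] [227.5 140.5] ((178.5, 231.5), (19.0, 21.0), 90.0) (218, 132, 20, 18) tri (array([0.44605401, 0.40724176, 0.02055537]), np.float64(0.003548113602348423)) [0.44746452 0.40948474 0.0105    ] [0.44856029 0.42195725 0.0105    ]
key 55 float division by zero
key 75 [456.83259259 233.90814815] [370.39365079 338.91301587] ((456.84405517578125, 234.02645874023438), (26.076810836791992, 5.752237796783447), 4.39870548248291) (358, 322, 26, 35) tri (array([ 0.43731778, -0.38902849,  0.00070192]), np.float64(0.004425256970390375)) [ 0.43935865 -0.38865646  0.006     ] [ 0.43328981 -0.39020595  0.006     ]
[107 106 105 106  99  81  62  55  44  57  56  72 102 100 102 106 107 106
 106 107 109 106 105  97  79  60  54  47  56  56  75 108 107 107 108 108] [57 58 52 44 64 54  6  7  4  6  3  5  4 32 67 57 26 18 34 56 58 58] [ 99 102 105 107 107  93  63  60  59  61  63  79 105 107 106 105]
```

View pics/t1.png

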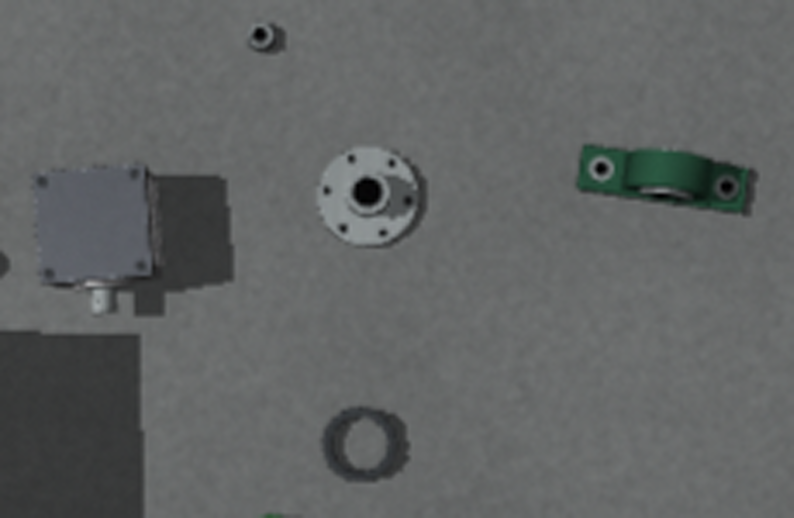

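View pics/s1.png

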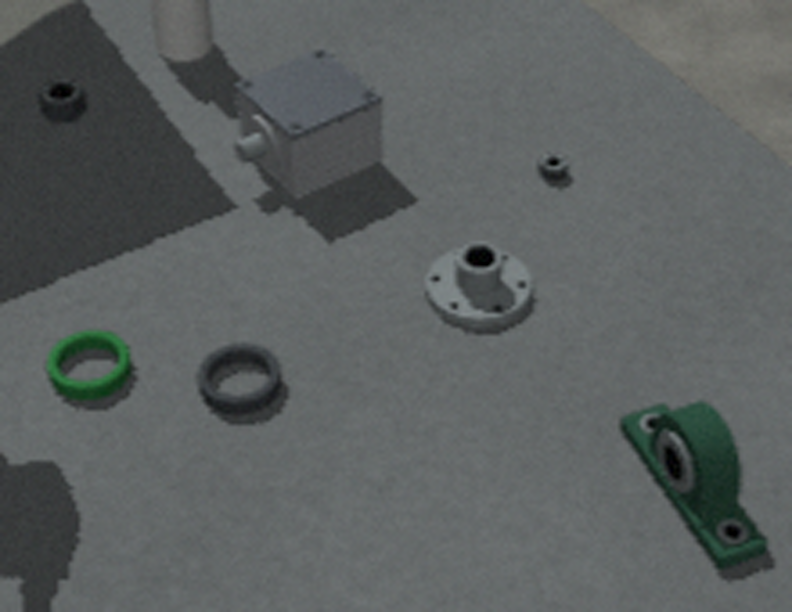

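Top crop (3.45x, origin 210,110): lid bolts (42,182),(134,174),(140,265),(48,273), shaft tip (101,312), hub hole (368,191), pedestal bolts (601,168),(727,187), spacer hole (365,443). Side crop (3.6x, origin 210,115): lid bolts (248,84),(320,55),(375,98),(295,128), hub hole (480,257), pedestal bolts (652,423),(733,531), spacer top hole (240,373), nut hole (63,92).

Run:
```python
from h import *
s,t=np.load("c0.npy",allow_pickle=True)
T=lambda a:np.array(a)/3.45+[210,110]; S=lambda a:np.array(a)/3.6+[210,115]
np.set_printoptions(precision=4,suppress=True)
P={"b1":((42,182),(248,84),.07),"b2":((134,174),(320,55),.07),"b3":((140,265),(375,98),.07),"b4":((48,273),(295,128),.07),"hub":((368,191),(480,257),.036),
"p1":((601,168),(652,423),.014),"p2":((727,187),(733,531),.014),"spacer":((365,443),(240,373),.014),"shafttip":((101,312),(247,148),.036)}
for k,(a,b,z) in P.items():
    print(k,*tri(t,T(a),s,S(b)),cast(t,T(a),z),cast(s,S(b),z))
# disc
a,c=blob(t,(298,146,338,188),lambda a:a.max(2)>125); (x,r)=cv2.minEnclosingCircle(c); print("disc",a,x,r,cast(t,x,.01))
a,c=blob(t,(375,145,432,178),lambda a:(a[...,1]-a[...,0])>25); r=cv2.minAreaRect(c.astype(np.float32));print("ped",a,r, [cast(t,p,.014)[:2] for p in cv2.boxPoints(r)])
crop(t,(165,218,195,248),10,"a.png");crop(s,(212,126,242,156),10,"b.png")
A=cv2.imread("pics/a.png");B=cv2.imread("pics/b.png")
crop(t,(435,219,480,249),6.667,"c.png");crop(s,(350,315,395,362),6.38,"d.png")
C=cv2.imread("pics/c.png")[:200];D=cv2.imread("pics/d.png")[:299,:287]
o=np.zeros((600,620,3),np.uint8);o[:300,:300]=A;o[:300,310:610]=B;o[310:310+C.shape[0],:C.shape[1]]=C;o[301:301+D.shape[0],320:320+D.shape[1]]=D
cv2.imwrite("pics/m.png",cv2.convertScaleAbs(o,alpha=1.7))
```

```text
b1 [0.6101 0.2929 0.0416] 0.06755974935271448 [0.6379 0.2742 0.07  ] [0.562  0.2683 0.07  ]
b2 [0.6196 0.2017 0.1201] 0.03998952600283102 [0.6442 0.2007 0.07  ] [0.6344 0.2733 0.07  ]
b3 [0.596  0.1754 0.0999] 0.06240619411318594 [0.5712 0.1954 0.07  ] [0.643  0.1947 0.07  ]
b4 [0.5848 0.2718 0.0117] 0.03630065443351911 [0.5649 0.2687 0.07  ] [0.5666 0.1938 0.07  ]
hub [0.6327 0.0144 0.0346] 0.003865495678424112 [0.6342 0.0135 0.036 ] [0.63   0.0139 0.036 ]
p1 [ 0.6537 -0.1797  0.0136] 0.0051640586788752885 [ 0.6558 -0.181   0.014 ] [ 0.6509 -0.1789  0.014 ]
p2 [ 0.6386 -0.2852  0.0138] 0.0027970497936428396 [ 0.6397 -0.286   0.014 ] [ 0.6371 -0.2847  0.014 ]
spacer [0.4247 0.0175 0.0154] 0.00594372083563003 [0.4274 0.0163 0.014 ] [0.4226 0.0201 0.014 ]
shafttip [0.5368 0.2309 0.0369] 0.003808023772922622 [0.5352 0.2319 0.036 ] [0.539 0.231 0.036]
disc [313.3119 166.4176] (315.9482727050781, 166.46551513671875) 14.176773071289062 [0.6341 0.0156 0.01  ]
ped [393.7559 158.6882] ((394.8765563964844, 159.46884155273438), (33.857704162597656, 13.433218955993652), 2.862405300140381) [array([ 0.6366, -0.1619]), array([ 0.6755, -0.1642]), array([ 0.6705, -0.2616]), array([ 0.6316, -0.2592])]
```

View pics/m.png

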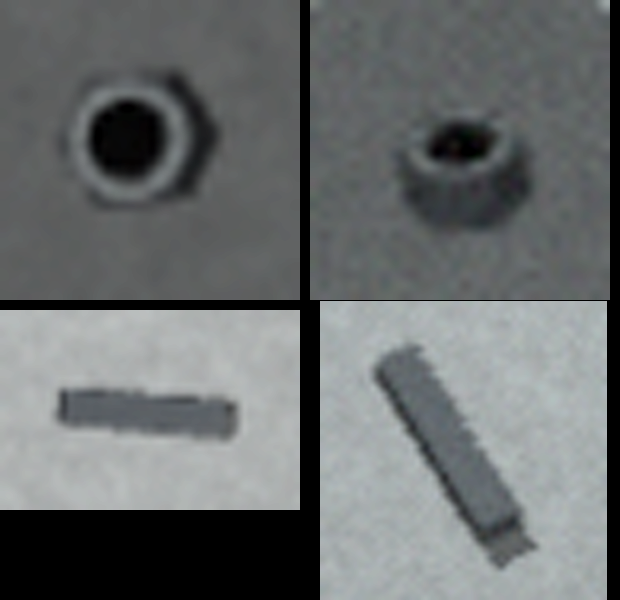

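Nut panel (top): rim centre at (127,137) → full-frame (177.7,231.7), and flats face world x; in the side view the hole is at (227.1,140.3). Key: top centre at (457.3,234.6), side (370.3,336.9).

The bolts pair up across the views to within 5 mm once I shift the side order by one. I'll compute the rest and start moving, turning the tool so its y lies along world y.

```bash
cat >> h.py <<'E'
def go(x,y,z,yaw=90):
    st=manip.get_state(); r=quat(st["ee_rot"]); p=st["position"]
    ty=r.apply([0,1,0]); a=np.degrees(np.arctan2(ty[1],ty[0])); dr=(yaw-a+90)%180-90
    d=r.inv().apply(np.array([x,y,z])-p)
    print("pos",p.round(4),"yaw %.1f w %.4f F %s gf %.0f t %.1f"%(a,st["width"],st["contact_force"].round(1),st["gripper_force"],st["clock"]),"| need d",d.round(4),"rz %.1f"%-dr)
E
python3 - <<'E'
from h import *
s,t=np.load("c0.npy",allow_pickle=True)
np.set_printoptions(precision=4,suppress=True)
for k,a,b,z in(("nut",(177.7,231.7),(227.1,140.3),.021),("key",(457.3,234.6),(370.3,336.9),.012)): print(k,tri(t,a,s,b),cast(t,a,z),cast(s,b,z))
Sb=lambda a:np.array(a)/3.6+[210,115]; T=lambda a:np.array(a)/3.45+[210,110]
tb=[(42,182),(134,174),(140,265),(48,273)]; sb=[(320,55),(375,98),(295,128),(248,84)]
L=np.array([tri(t,T(a),s,Sb(b))[0] for a,b in zip(tb,sb)]);print(L,L.mean(0))
E
python3 -m pendant '[{"rz":-6},{"rz":-6},{"rz":-6},{"rz":-6}]'
python3 -c "
from h import *
go(.632,.014,.12)"
```

```text
nut (array([0.4455, 0.4096, 0.0201]), np.float64(0.0034419144939223066)) [0.4471 0.4087 0.021 ] [0.4437 0.4093 0.021 ]
key (array([ 0.4361, -0.3883,  0.0089]), np.float64(0.0031313411605105503)) [ 0.4376 -0.3882  0.012 ] [ 0.4335 -0.3888  0.012 ]
[[0.6369 0.2752 0.068 ]
 [0.6456 0.201  0.065 ]
 [0.5699 0.1966 0.067 ]
 [0.5639 0.2695 0.0686]] [0.6041 0.2356 0.0671]
pos [0.2321 0.5258 0.2308] yaw 66.2 w 0.0853 F [ 1.4 -0.   0.1] gf 0 t 0.2 | need d [-0.5725 -0.3065  0.111 ] rz -23.8invalid input
```

```bash
python3 -m pendant '[{"dx":0,"dy":0,"dz":0,"rx":0,"ry":0,"rz":-6,"hand":0.085},{"dx":0,"dy":0,"dz":0,"rx":0,"ry":0,"rz":-6,"hand":0.085},{"dx":0,"dy":0,"dz":0,"rx":0,"ry":0,"rz":-6,"hand":0.085},{"dx":0,"dy":0,"dz":0,"rx":0,"ry":0,"rz":-6,"hand":0.085}]'
python3 -c "
from h import *
go(.632,.014,.12)"
```

```text
clock: 0.53
position: [0.2322, 0.5259, 0.231]
ee_rot: [-0.0, -0.004, 1.0, -0.0]
contact_force: [0.3, 0.1, -0.2]
width: 0.085
gripper_force: 0.0
pos [0.2322 0.5259 0.231 ] yaw 90.5 w 0.0850 F [ 0.3  0.1 -0.2] gf 0 t 0.5 | need d [-0.3956 -0.5151  0.1112] rz 0.5
```

```bash
python3 -m pendant '[{"dx":-0.025,"dy":-0.032,"dz":0,"rx":0,"ry":0,"rz":0,"hand":0.085},{"dx":-0.025,"dy":-0.032,"dz":0,"rx":0,"ry":0,"rz":0,"hand":0.085},{"dx":-0.025,"dy":-0.032,"dz":0,"rx":0,"ry":0,"rz":0,"hand":0.085},{"dx":-0.025,"dy":-0.032,"dz":0,"rx":0,"ry":0,"rz":0,"hand":0.085},{"dx":-0.025,"dy":-0.032,"dz":0,"rx":0,"ry":0,"rz":0,"hand":0.085},{"dx":-0.025,"dy":-0.032,"dz":0,"rx":0,"ry":0,"rz":0,"hand":0.085},{"dx":-0.025,"dy":-0.032,"dz":0,"rx":0,"ry":0,"rz":0,"hand":0.085},{"dx":-0.025,"dy":-0.032,"dz":0,"rx":0,"ry":0,"rz":0,"hand":0.085}]'
python3 -m pendant '[{"dx":-0.025,"dy":-0.032,"hand":0.085}]'
python3 -c "
from h import *
go(.632,.014,.12)"
```

```text
clock: 1.2
position: [0.4338, 0.2689, 0.2314]
ee_rot: [0.0, -0.002, 1.0, 0.0]
contact_force: [0.5, 1.3, -0.1]
width: 0.0852
gripper_force: 0.0
pos [0.4338 0.2689 0.2314] yaw 90.2 w 0.0852 F [ 0.5  1.3 -0.1] gf 0 t 1.2 | need d [-0.1974 -0.2556  0.1113] rz 0.2invalid input
```

```bash
python3 -m pendant '[{"dx":-0.025,"dy":-0.032,"dz":0,"rx":0,"ry":0,"rz":0,"hand":0.085},{"dx":-0.025,"dy":-0.032,"dz":0,"rx":0,"ry":0,"rz":0,"hand":0.085},{"dx":-0.025,"dy":-0.032,"dz":0,"rx":0,"ry":0,"rz":0,"hand":0.085},{"dx":-0.025,"dy":-0.032,"dz":0,"rx":0,"ry":0,"rz":0,"hand":0.085},{"dx":-0.025,"dy":-0.032,"dz":0,"rx":0,"ry":0,"rz":0,"hand":0.085},{"dx":-0.025,"dy":-0.032,"dz":0,"rx":0,"ry":0,"rz":0,"hand":0.085},{"dx":-0.024,"dy":-0.032,"dz":0,"rx":0,"ry":0,"rz":0,"hand":0.085},{"dx":-0.024,"dy":-0.032,"dz":0,"rx":0,"ry":0,"rz":0,"hand":0.085},{"dx":0,"dy":0,"dz":0.037,"rx":0,"ry":0,"rz":0,"hand":0.085},{"dx":0,"dy":0,"dz":0.037,"rx":0,"ry":0,"rz":0,"hand":0.085},{"dx":0,"dy":0,"dz":0.037,"rx":0,"ry":0,"rz":0,"hand":0.085},{"dx":0,"dy":0,"dz":0,"rx":0,"ry":0,"rz":0,"hand":0.085}]'
python3 -c "
from h import *
go(.632,.014,.014)"
```

```text
clock: 2.2
position: [0.6261, 0.0152, 0.1124]
ee_rot: [-0.008, -0.001, 1.0, 0.001]
contact_force: [-1.6, 0.6, -0.7]
width: 0.0847
gripper_force: 0.0
pos [0.6261 0.0152 0.1124] yaw 90.1 w 0.0847 F [-1.6  0.6 -0.7] gf 0 t 2.2 | need d [-0.0075 -0.0014  0.0982] rz 0.1
```

```bash
python3 -m pendant '[{"dx":0,"dy":0,"dz":0,"rx":0,"ry":0,"rz":0,"hand":0.085},{"dx":0,"dy":0,"dz":0,"rx":0,"ry":0,"rz":0,"hand":0.085},{"dx":0,"dy":0,"dz":0.02,"rx":0,"ry":0,"rz":0,"hand":0.085},{"dx":0,"dy":0,"dz":0.02,"rx":0,"ry":0,"rz":0,"hand":0.085},{"dx":0,"dy":0,"dz":0,"rx":0,"ry":0,"rz":0,"hand":0.085},{"dx":0,"dy":0,"dz":0,"rx":0,"ry":0,"rz":0,"hand":0.085}]'
python3 - <<'E'
from h import *
go(.632,.014,.014)
s,t=cams(); crop(s,(270,110,410,230),4,"s2.png"); crop(t,(246,116,386,216),4,"t2.png")
a=cv2.imread("pics/s2.png");b=cv2.imread("pics/t2.png");b=cv2.copyMakeBorder(b,0,80,0,0,0)
cv2.imwrite("pics/f2.png",cv2.resize(np.hstack([a,b]),(800,343),interpolation=cv2.INTER_AREA))
E
```

```text
clock: 2.7
position: [0.6329, 0.0155, 0.0823]
ee_rot: [0.001, -0.002, 1.0, -0.0]
contact_force: [-0.1, 0.2, 0.1]
width: 0.0849
gripper_force: 0.0
pos [0.6329 0.0155 0.0823] yaw 90.2 w 0.0849 F [-0.1  0.2  0.1] gf 0 t 2.7 | need d [ 0.001  -0.0015  0.0683] rz 0.2
```

View pics/f2.png

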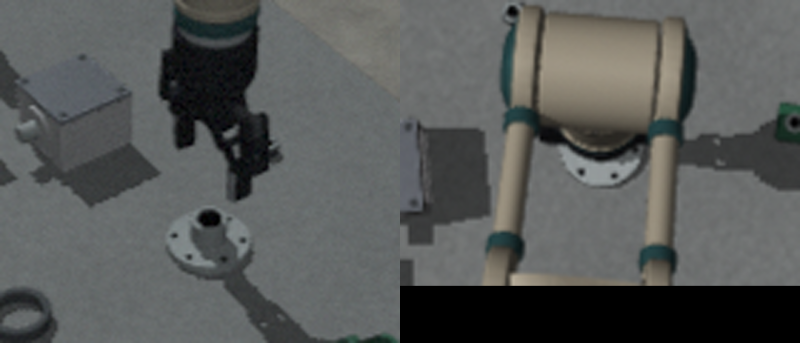

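Side view: the fingers, at (183,140) and (238,190), straddle the hub at (209,218), so the lineup is good. I'll descend and grip.

```bash
python3 -m pendant '[{"dx":0,"dy":-0.001,"dz":0.02,"rx":0,"ry":0,"rz":0,"hand":0.085},{"dx":0,"dy":0,"dz":0.02,"rx":0,"ry":0,"rz":0,"hand":0.085},{"dx":0,"dy":0,"dz":0.015,"rx":0,"ry":0,"rz":0,"hand":0.085},{"dx":0,"dy":0,"dz":0.01,"rx":0,"ry":0,"rz":0,"hand":0.085},{"dx":0,"dy":0,"dz":0.002,"rx":0,"ry":0,"rz":0,"hand":0.085},{"dx":0,"dy":0,"dz":0,"rx":0,"ry":0,"rz":0,"hand":0.085},{"dx":0,"dy":0,"dz":0,"rx":0,"ry":0,"rz":0,"hand":0.085}]'
python3 -m pendant '[{"dx":0,"dy":0,"dz":0,"rx":0,"ry":0,"rz":0,"hand":0.02},{"dx":0,"dy":0,"dz":0,"rx":0,"ry":0,"rz":0,"hand":0.02},{"dx":0,"dy":0,"dz":0,"rx":0,"ry":0,"rz":0,"hand":0.02},{"dx":0,"dy":0,"dz":0,"rx":0,"ry":0,"rz":0,"hand":0.02},{"dx":0,"dy":0,"dz":0,"rx":0,"ry":0,"rz":0,"hand":0.02},{"dx":0,"dy":0,"dz":0,"rx":0,"ry":0,"rz":0,"hand":0.02},{"dx":0,"dy":0,"dz":0,"rx":0,"ry":0,"rz":0,"hand":0.02},{"dx":0,"dy":0,"dz":0,"rx":0,"ry":0,"rz":0,"hand":0.02}]' 50
python3 -c "
from h import *
go(.632,.014,.014); print(manip.grasp_offset)"
```

```text
clock: 3.38
position: [0.633, 0.0142, 0.0146]
ee_rot: [0.001, -0.002, 1.0, -0.0]
contact_force: [-0.4, 0.1, 1.1]
width: 0.0849
gripper_force: 0.0
clock: 4.05
position: [0.6323, 0.0146, 0.0141]
ee_rot: [0.001, -0.001, 1.0, 0.0]
contact_force: [-1.0, 1.5, 6.3]
width: 0.0339
gripper_force: 50.5
pos [0.6323 0.0146 0.0141] yaw 90.2 w 0.0339 F [-1.   1.5  6.3] gf 50 t 4.0 | need d [ 0.0003 -0.0006  0.0001] rz 0.2
-0.0187
```

```bash
python3 -m pendant '[{"dx":0,"dy":0,"dz":-0.01,"rx":0,"ry":0,"rz":0,"hand":0.02},{"dx":0,"dy":0,"dz":-0.02,"rx":0,"ry":0,"rz":0,"hand":0.02},{"dx":0,"dy":0,"dz":-0.02,"rx":0,"ry":0,"rz":0,"hand":0.02},{"dx":0,"dy":0,"dz":-0.02,"rx":0,"ry":0,"rz":0,"hand":0.02},{"dx":0,"dy":0,"dz":-0.01,"rx":0,"ry":0,"rz":0,"hand":0.02},{"dx":0,"dy":0,"dz":0,"rx":0,"ry":0,"rz":0,"hand":0.02}]'
python3 - <<'E'
from h import *
go(.4525,.2235,.09)
s,t=cams(); crop(s,(270,80,410,230),4,"s3.png")
E
```

```text
clock: 4.55
position: [0.6332, 0.014, 0.0954]
ee_rot: [0.002, -0.002, 1.0, -0.0]
contact_force: [-0.1, -0.5, -5.1]
width: 0.0337
gripper_force: 50.6
pos [0.6332 0.014  0.0954] yaw 90.2 w 0.0337 F [-0.1 -0.5 -5.1] gf 51 t 4.5 | need d [0.18   0.2101 0.0045] rz 0.2
```

View pics/s3.png

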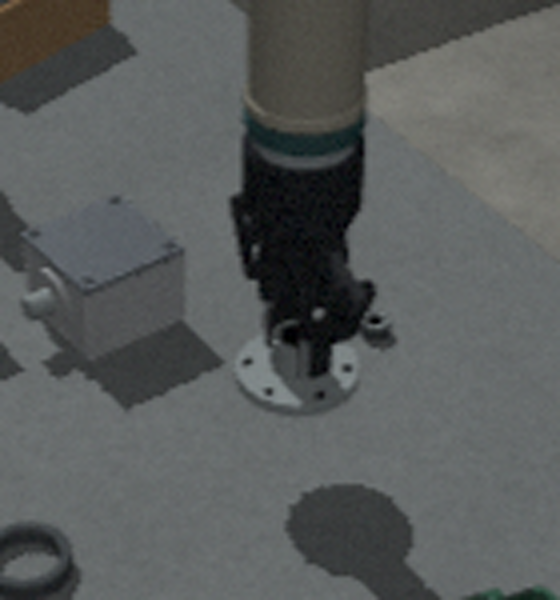

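Flange held and level: disc at (298,370), its shadow well apart at (345,530), weight about 5 N. Carrying it over.

```bash
python3 -m pendant '[{"dx":0.01,"dy":0.011,"dz":0,"rx":0,"ry":0,"rz":0,"hand":0.02},{"dx":0.018,"dy":0.021,"dz":0,"rx":0,"ry":0,"rz":0,"hand":0.02},{"dx":0.018,"dy":0.021,"dz":0,"rx":0,"ry":0,"rz":0,"hand":0.02},{"dx":0.018,"dy":0.021,"dz":0,"rx":0,"ry":0,"rz":0,"hand":0.02},{"dx":0.018,"dy":0.021,"dz":0,"rx":0,"ry":0,"rz":0,"hand":0.02},{"dx":0.018,"dy":0.021,"dz":0,"rx":0,"ry":0,"rz":0,"hand":0.02},{"dx":0.018,"dy":0.021,"dz":0,"rx":0,"ry":0,"rz":0,"hand":0.02},{"dx":0.018,"dy":0.021,"dz":0,"rx":0,"ry":0,"rz":0,"hand":0.02},{"dx":0.018,"dy":0.021,"dz":0,"rx":0,"ry":0,"rz":0,"hand":0.02},{"dx":0.018,"dy":0.021,"dz":0,"rx":0,"ry":0,"rz":0,"hand":0.02},{"dx":0.008,"dy":0.01,"dz":0,"rx":0,"ry":0,"rz":0,"hand":0.02},{"dx":0,"dy":0,"dz":0,"rx":0,"ry":0,"rz":0,"hand":0.02}]'
python3 -m pendant '[{"dx":0,"dy":0,"dz":0.01,"rx":0,"ry":0,"rz":0,"hand":0.02},{"dx":0,"dy":0,"dz":0.02,"rx":0,"ry":0,"rz":0,"hand":0.02},{"dx":0,"dy":0,"dz":0.02,"rx":0,"ry":0,"rz":0,"hand":0.02},{"dx":0,"dy":0,"dz":0.012,"rx":0,"ry":0,"rz":0,"hand":0.02},{"dx":0,"dy":0,"dz":0,"rx":0,"ry":0,"rz":0,"hand":0.02},{"dx":0,"dy":0,"dz":0,"rx":0,"ry":0,"rz":0,"hand":0.02}]'
python3 - <<'E'
from h import *
go(.4525,.2235,.014)
E
```

```text
clock: 5.65
position: [0.447, 0.2252, 0.092]
ee_rot: [-0.003, -0.003, 1.0, -0.0]
contact_force: [0.1, -1.3, -5.1]
width: 0.0338
gripper_force: 50.8
clock: 6.15
position: [0.4512, 0.2227, 0.03]
ee_rot: [-0.001, -0.001, 1.0, -0.001]
contact_force: [1.2, -1.0, -5.1]
width: 0.034
gripper_force: 50.7
pos [0.4512 0.2227 0.03  ] yaw 90.1 w 0.0340 F [ 1.2 -1.  -5.1] gf 51 t 6.2 | need d [-0.0013  0.0009  0.016 ] rz 0.1
```

```bash
python3 -m pendant '[{"dx":-0.001,"dy":0.001,"dz":0.008,"rx":0,"ry":0,"rz":0,"hand":0.02},{"dx":0,"dy":0,"dz":0.005,"rx":0,"ry":0,"rz":0,"hand":0.02},{"dx":0,"dy":0,"dz":0.002,"rx":0,"ry":0,"rz":0,"hand":0.02},{"dx":0,"dy":0,"dz":0.001,"rx":0,"ry":0,"rz":0,"hand":0.02},{"dx":0,"dy":0,"dz":0,"rx":0,"ry":0,"rz":0,"hand":0.02},{"dx":0,"dy":0,"dz":0,"rx":0,"ry":0,"rz":0,"hand":0.02}]'
python3 -m pendant '[{"dx":0,"dy":0,"dz":0,"rx":0,"ry":0,"rz":0,"hand":0.045},{"dx":0,"dy":0,"dz":0,"rx":0,"ry":0,"rz":0,"hand":0.085},{"dx":0,"dy":0,"dz":0,"rx":0,"ry":0,"rz":0,"hand":0.085},{"dx":0,"dy":0,"dz":0,"rx":0,"ry":0,"rz":0,"hand":0.085},{"dx":0,"dy":0,"dz":0,"rx":0,"ry":0,"rz":0,"hand":0.085}]'
python3 -m pendant '[{"dx":0,"dy":0,"dz":-0.02,"rx":0,"ry":0,"rz":0,"hand":0.085},{"dx":0,"dy":0,"dz":-0.03,"rx":0,"ry":0,"rz":0,"hand":0.085},{"dx":0,"dy":0,"dz":-0.035,"rx":0,"ry":0,"rz":0,"hand":0.085},{"dx":0,"dy":-0.03,"dz":0,"rx":0,"ry":0,"rz":0,"hand":0.085},{"dx":0,"dy":-0.04,"dz":0,"rx":0,"ry":0,"rz":0,"hand":0.085},{"dx":0,"dy":-0.04,"dz":0,"rx":0,"ry":0,"rz":0,"hand":0.085},{"dx":0.01,"dy":-0.04,"dz":0,"rx":0,"ry":0,"rz":0,"hand":0.085},{"dx":0.01,"dy":-0.04,"dz":0,"rx":0,"ry":0,"rz":0,"hand":0.085},{"dx":0.008,"dy":-0.016,"dz":0,"rx":0,"ry":0,"rz":0,"hand":0.085},{"dx":0,"dy":0,"dz":0,"rx":0,"ry":0,"rz":0,"hand":0.085},{"dx":0,"dy":0,"dz":0,"rx":0,"ry":0,"rz":0,"hand":0.085}]'
python3 - <<'E'
from h import *
go(.425,.018,.005)
s,t=cams(); np.save("c1.npy",np.array([s,t],dtype=object),allow_pickle=True)
crop(s,(190,110,340,250),4,"s4.png");crop(t,(200,140,350,280),4,"t4.png")
a=cv2.imread("pics/s4.png");b=cv2.imread("pics/t4.png")
cv2.imwrite("pics/f4.png",cv2.resize(np.hstack([a,b]),(800,373),interpolation=cv2.INTER_AREA))
E
```

```text
clock: 6.65
position: [0.4524, 0.2248, 0.0155]
ee_rot: [0.0, -0.002, 1.0, 0.0]
contact_force: [0.5, -0.1, -5.5]
width: 0.0337
gripper_force: 50.7
clock: 7.07
position: [0.4526, 0.2249, 0.0158]
ee_rot: [0.001, -0.002, 1.0, 0.0]
contact_force: [0.3, -1.0, -0.4]
width: 0.0849
gripper_force: 0.0
clock: 7.98
position: [0.4248, 0.018, 0.1005]
ee_rot: [0.0, -0.0, 1.0, 0.0]
contact_force: [0.4, -0.0, -0.1]
width: 0.0853
gripper_force: 0.0
pos [0.4248 0.018  0.1005] yaw 90.0 w 0.0853 F [ 0.4 -0.  -0.1] gf 0 t 8.0 | need d [-0.0002 -0.0001  0.0955] rz 0.0
```

View pics/f4.png

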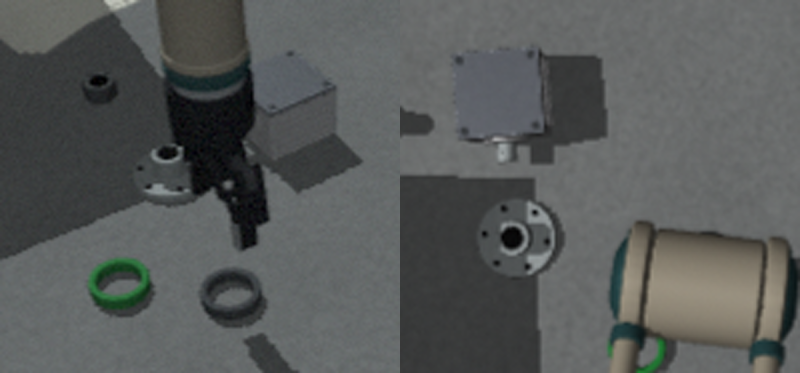

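The flange stands in line with the shaft: in the top half the shaft is at (504,150) and the hub at (512,237), following the lid edge's slope. The spacer is below the gripper at (232,293). Descending on it.

```bash
python3 - <<'E'
from h import *
s,t=np.load("c1.npy",allow_pickle=True)
a=np.array((112,237))/2.667+[200,140]; b=np.array((167,152))/2.667+[190,110]
print(tri(t,a,s,b),cast(t,a,.036),cast(s,b,.036))
b=np.array((232,290))/2.667+[190,110];print("spacer",cast(s,b,.014))
E
python3 -m pendant '[{"dx":0,"dy":0,"dz":0.02,"rx":0,"ry":0,"rz":0,"hand":0.085},{"dx":0,"dy":0,"dz":0.03,"rx":0,"ry":0,"rz":0,"hand":0.085},{"dx":0,"dy":0,"dz":0.025,"rx":0,"ry":0,"rz":0,"hand":0.085},{"dx":0,"dy":0,"dz":0.015,"rx":0,"ry":0,"rz":0,"hand":0.085},{"dx":0,"dy":0,"dz":0.005,"rx":0,"ry":0,"rz":0,"hand":0.085},{"dx":0,"dy":0,"dz":0,"rx":0,"ry":0,"rz":0,"hand":0.085},{"dx":0,"dy":0,"dz":0,"rx":0,"ry":0,"rz":0,"hand":0.085}]'
python3 -m pendant '[{"dx":0,"dy":0,"dz":0,"rx":0,"ry":0,"rz":0,"hand":0.05},{"dx":0,"dy":0,"dz":0,"rx":0,"ry":0,"rz":0,"hand":0.05},{"dx":0,"dy":0,"dz":0,"rx":0,"ry":0,"rz":0,"hand":0.05},{"dx":0,"dy":0,"dz":0,"rx":0,"ry":0,"rz":0,"hand":0.05},{"dx":0,"dy":0,"dz":0,"rx":0,"ry":0,"rz":0,"hand":0.05}]' 30
python3 - <<'E'
from h import *
go(.425,.018,.005)
s,t=cams(); crop(s,(200,150,350,250),5,"s5.png")
E
```

```text
(array([0.45278769, 0.22475532, 0.0353723 ]), np.float64(0.005211554388424538)) [0.45518893 0.2235965  0.036     ] [0.45022503 0.22528652 0.036     ]
spacer [0.42310013 0.01928353 0.014     ]
clock: 8.67
position: [0.4256, 0.0193, 0.0055]
ee_rot: [0.0, -0.002, 1.0, 0.0]
contact_force: [0.9, -0.1, -0.6]
width: 0.085
gripper_force: 0.0
clock: 9.08
position: [0.426, 0.0189, 0.0068]
ee_rot: [0.002, -0.001, 1.0, 0.0]
contact_force: [-0.5, 1.5, 7.1]
width: 0.0589
gripper_force: 30.6
pos [0.426  0.0189 0.0068] yaw 90.2 w 0.0589 F [-0.5  1.5  7.1] gf 31 t 9.1 | need d [ 0.001  -0.0009  0.0018] rz 0.2
```

View pics/s5.png

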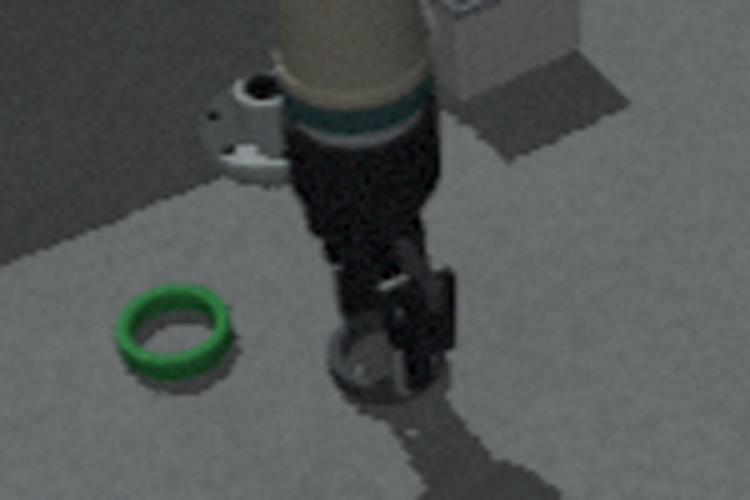

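Fingers closed round the spacer ring at (385,365), and the flange sits undisturbed at (255,120). Triangulated hub centre is (0.4528,0.2248,0.035). Lifting and carrying.

```bash
python3 -m pendant '[{"dx":0,"dy":0,"dz":-0.01,"rx":0,"ry":0,"rz":0,"hand":0.05},{"dx":0,"dy":0,"dz":-0.02,"rx":0,"ry":0,"rz":0,"hand":0.05},{"dx":0,"dy":0,"dz":-0.03,"rx":0,"ry":0,"rz":0,"hand":0.05},{"dx":0,"dy":0,"dz":-0.02,"rx":0,"ry":0,"rz":0,"hand":0.05},{"dx":-0.003,"dy":0.02,"dz":0,"rx":0,"ry":0,"rz":0,"hand":0.05},{"dx":-0.004,"dy":0.03,"dz":0,"rx":0,"ry":0,"rz":0,"hand":0.05},{"dx":-0.005,"dy":0.035,"dz":0,"rx":0,"ry":0,"rz":0,"hand":0.05},{"dx":-0.005,"dy":0.035,"dz":0,"rx":0,"ry":0,"rz":0,"hand":0.05},{"dx":-0.004,"dy":0.035,"dz":0,"rx":0,"ry":0,"rz":0,"hand":0.05},{"dx":-0.004,"dy":0.03,"dz":0,"rx":0,"ry":0,"rz":0,"hand":0.05},{"dx":-0.003,"dy":0.02,"dz":0,"rx":0,"ry":0,"rz":0,"hand":0.05},{"dx":0,"dy":0,"dz":0,"rx":0,"ry":0,"rz":0,"hand":0.05}]'
python3 -m pendant '[{"dx":0,"dy":0,"dz":0.01,"rx":0,"ry":0,"rz":0,"hand":0.05},{"dx":0,"dy":0,"dz":0.01,"rx":0,"ry":0,"rz":0,"hand":0.05},{"dx":0,"dy":0,"dz":0,"rx":0,"ry":0,"rz":0,"hand":0.05},{"dx":0,"dy":0,"dz":0,"rx":0,"ry":0,"rz":0,"hand":0.05}]'
python3 - <<'E'
from h import *
go(.4535,.2248,.018)
s,t=cams(); crop(s,(190,90,340,200),5,"s6.png")
E
```

```text
clock: 10.18
position: [0.4535, 0.2276, 0.0861]
ee_rot: [0.002, -0.003, 1.0, 0.001]
contact_force: [-0.2, 0.2, -2.2]
width: 0.0585
gripper_force: 33.0
clock: 10.52
position: [0.4509, 0.2223, 0.0642]
ee_rot: [-0.002, -0.001, 1.0, -0.001]
contact_force: [0.1, 0.8, -2.0]
width: 0.0586
gripper_force: 33.1
pos [0.4509 0.2223 0.0642] yaw 90.1 w 0.0586 F [ 0.1  0.8 -2. ] gf 33 t 10.5 | need d [-0.0027  0.0026  0.0462] rz 0.1
```

View pics/s6.png

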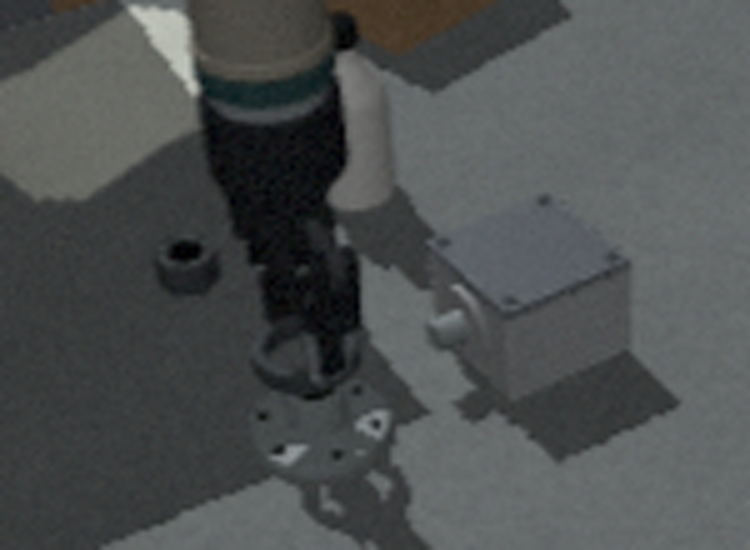

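The ring is held level above the flange: ring at (308,360), disc at (322,430). Settle, then fix the offset.

```bash
python3 -m pendant '[{"dx":0,"dy":0,"dz":0,"rx":0,"ry":0,"rz":0,"hand":0.05},{"dx":0,"dy":0,"dz":0,"rx":0,"ry":0,"rz":0,"hand":0.05},{"dx":0,"dy":0,"dz":0,"rx":0,"ry":0,"rz":0,"hand":0.05},{"dx":0,"dy":0,"dz":0,"rx":0,"ry":0,"rz":0,"hand":0.05}]' >/dev/null
python3 - <<'E'
from h import *
go(.4535,.2248,.018)
E
```

```text
pos [0.4524 0.2236 0.0656] yaw 90.2 w 0.0587 F [ 0.   0.6 -0.8] gf 33 t 10.9 | need d [-0.0011  0.0011  0.0476] rz 0.2
```

```bash
python3 -m pendant '[{"dx":-0.001,"dy":0.001,"dz":0.006,"rx":0,"ry":0,"rz":0,"hand":0.05},{"dx":0,"dy":0,"dz":0.006,"rx":0,"ry":0,"rz":0,"hand":0.05},{"dx":0,"dy":0,"dz":0.006,"rx":0,"ry":0,"rz":0,"hand":0.05},{"dx":0,"dy":0,"dz":0.006,"rx":0,"ry":0,"rz":0,"hand":0.05},{"dx":0,"dy":0,"dz":0.006,"rx":0,"ry":0,"rz":0,"hand":0.05},{"dx":0,"dy":0,"dz":0,"rx":0,"ry":0,"rz":0,"hand":0.05},{"dx":0,"dy":0,"dz":0,"rx":0,"ry":0,"rz":0,"hand":0.05}]'
python3 -m pendant '[{"dx":0,"dy":0,"dz":0.006,"rx":0,"ry":0,"rz":0,"hand":0.05},{"dx":0,"dy":0,"dz":0.006,"rx":0,"ry":0,"rz":0,"hand":0.05},{"dx":0,"dy":0,"dz":0.004,"rx":0,"ry":0,"rz":0,"hand":0.05},{"dx":0,"dy":0,"dz":0,"rx":0,"ry":0,"rz":0,"hand":0.05},{"dx":0,"dy":0,"dz":0,"rx":0,"ry":0,"rz":0,"hand":0.05}]'
```

```text
clock: 11.53
position: [0.4527, 0.2246, 0.0346]
ee_rot: [-0.001, -0.002, 1.0, -0.0]
contact_force: [-0.2, 0.2, -1.3]
width: 0.0585
gripper_force: 33.1
clock: 11.95
position: [0.4529, 0.2246, 0.019]
ee_rot: [-0.0, -0.002, 1.0, -0.0]
contact_force: [-0.0, -0.2, -3.0]
width: 0.0582
gripper_force: 33.1
```

```bash
python3 -m pendant '[{"dx":0,"dy":0,"dz":0.001,"rx":0,"ry":0,"rz":0,"hand":0.05},{"dx":0,"dy":0,"dz":0,"rx":0,"ry":0,"rz":0,"hand":0.065},{"dx":0,"dy":0,"dz":0,"rx":0,"ry":0,"rz":0,"hand":0.085},{"dx":0,"dy":0,"dz":0,"rx":0,"ry":0,"rz":0,"hand":0.085},{"dx":0,"dy":0,"dz":0,"rx":0,"ry":0,"rz":0,"hand":0.085},{"dx":0,"dy":0,"dz":-0.015,"rx":0,"ry":0,"rz":0,"hand":0.085},{"dx":0,"dy":0,"dz":-0.025,"rx":0,"ry":0,"rz":0,"hand":0.085},{"dx":0,"dy":0,"dz":-0.03,"rx":0,"ry":0,"rz":0,"hand":0.085},{"dx":0,"dy":0,"dz":-0.015,"rx":0,"ry":0,"rz":0,"hand":0.085}]'
python3 -m pendant '[{"dx":0.0,"dy":0.02,"dz":0,"rx":0,"ry":0,"rz":0,"hand":0.085},{"dx":0.002,"dy":0.035,"dz":0,"rx":0,"ry":0,"rz":0,"hand":0.085},{"dx":0.002,"dy":0.035,"dz":0,"rx":0,"ry":0,"rz":0,"hand":0.085},{"dx":0.002,"dy":0.035,"dz":0,"rx":0,"ry":0,"rz":0,"hand":0.085},{"dx":0.001,"dy":0.035,"dz":0,"rx":0,"ry":0,"rz":0,"hand":0.085},{"dx":0.001,"dy":0.024,"dz":0,"rx":0,"ry":0,"rz":0,"hand":0.085},{"dx":0,"dy":0,"dz":0,"rx":0,"ry":0,"rz":6,"hand":0.085},{"dx":0,"dy":0,"dz":0,"rx":0,"ry":0,"rz":6,"hand":0.085},{"dx":0,"dy":0,"dz":0,"rx":0,"ry":0,"rz":6,"hand":0.085},{"dx":0,"dy":0,"dz":0,"rx":0,"ry":0,"rz":6,"hand":0.085},{"dx":0,"dy":0,"dz":0,"rx":0,"ry":0,"rz":6,"hand":0.085},{"dx":0,"dy":0,"dz":0,"rx":0,"ry":0,"rz":0,"hand":0.085}]'
python3 - <<'E'
from h import *
go(.4455,.4096,.006,60)
s,t=cams(); np.save("c2.npy",np.array([s,t],dtype=object),allow_pickle=True)
crop(s,(180,90,340,220),5,"s7.png");crop(t,(200,140,330,270),4.615,"t7.png")
a=cv2.imread("pics/s7.png");b=cv2.imread("pics/t7.png");
b=cv2.resize(b,(650,650));cv2.imwrite("pics/f7.png",cv2.resize(np.hstack([a,b]),(800,359),interpolation=cv2.INTER_AREA))
E
```

```text
clock: 12.7
position: [0.4546, 0.2252, 0.1062]
ee_rot: [0.002, -0.002, 1.0, 0.001]
contact_force: [0.2, -0.1, 0.0]
width: 0.0851
gripper_force: 0.0
clock: 13.7
position: [0.4446, 0.4087, 0.1034]
ee_rot: [0.0, 0.258, 0.966, 0.0]
contact_force: [0.4, 0.3, -0.5]
width: 0.0856
gripper_force: 0.0
pos [0.4446 0.4087 0.1034] yaw 60.1 w 0.0856 F [ 0.4  0.3 -0.5] gf 0 t 13.7 | need d [-0.0004  0.0012  0.0974] rz 0.1
```

View pics/f7.png

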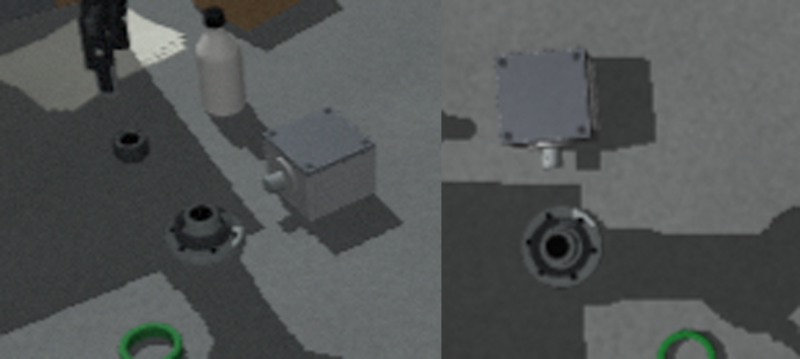

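The spacer sits flat round the hub: hub at (201,212) in the side half, (558,246) in the top half. Next, the nut.

```bash
python3 -m pendant '[{"dx":0,"dy":0.001,"dz":0.02,"rx":0,"ry":0,"rz":0,"hand":0.085},{"dx":0,"dy":0,"dz":0.03,"rx":0,"ry":0,"rz":0,"hand":0.085},{"dx":0,"dy":0,"dz":0.025,"rx":0,"ry":0,"rz":0,"hand":0.085},{"dx":0,"dy":0,"dz":0.015,"rx":0,"ry":0,"rz":0,"hand":0.085},{"dx":0,"dy":0,"dz":0.005,"rx":0,"ry":0,"rz":0,"hand":0.085},{"dx":0,"dy":0,"dz":0,"rx":0,"ry":0,"rz":0,"hand":0.085},{"dx":0,"dy":0,"dz":0,"rx":0,"ry":0,"rz":0,"hand":0.085}]'
python3 -m pendant '[{"dx":0,"dy":0,"dz":0,"rx":0,"ry":0,"rz":0,"hand":0.025},{"dx":0,"dy":0,"dz":0,"rx":0,"ry":0,"rz":0,"hand":0.025},{"dx":0,"dy":0,"dz":0,"rx":0,"ry":0,"rz":0,"hand":0.025},{"dx":0,"dy":0,"dz":0,"rx":0,"ry":0,"rz":0,"hand":0.025},{"dx":0,"dy":0,"dz":0,"rx":0,"ry":0,"rz":0,"hand":0.025},{"dx":0,"dy":0,"dz":0,"rx":0,"ry":0,"rz":0,"hand":0.025},{"dx":0,"dy":0,"dz":0,"rx":0,"ry":0,"rz":0,"hand":0.025},{"dx":0,"dy":0,"dz":0,"rx":0,"ry":0,"rz":0,"hand":0.025}]' 40
python3 -m pendant '[{"dx":0,"dy":0,"dz":-0.01,"rx":0,"ry":0,"rz":0,"hand":0.025},{"dx":0,"dy":0,"dz":-0.03,"rx":0,"ry":0,"rz":0,"hand":0.025},{"dx":0,"dy":0,"dz":-0.03,"rx":0,"ry":0,"rz":0,"hand":0.025},{"dx":0,"dy":0,"dz":-0.04,"rx":0,"ry":0,"rz":0,"hand":0.025},{"dx":0,"dy":0,"dz":-0.02,"rx":0,"ry":0,"rz":0,"hand":0.025},{"dx":0,"dy":0,"dz":0,"rx":0,"ry":0,"rz":0,"hand":0.025},{"dx":0,"dy":0,"dz":0,"rx":0,"ry":0,"rz":0,"hand":0.025}]'
python3 -c "
from h import *
go(.4455,.4096,.006,60); go(.5683,-.2214,.14,60)"
```

```text
clock: 14.38
position: [0.4457, 0.4099, 0.0088]
ee_rot: [0.0, 0.257, 0.966, 0.0]
contact_force: [0.2, -0.3, -0.3]
width: 0.085
gripper_force: 0.0
clock: 15.05
position: [0.4456, 0.41, 0.0095]
ee_rot: [0.001, 0.257, 0.966, 0.001]
contact_force: [-1.3, 0.4, 6.8]
width: 0.0354
gripper_force: 39.9
clock: 15.63
position: [0.4457, 0.41, 0.1401]
ee_rot: [0.001, 0.257, 0.966, 0.001]
contact_force: [0.4, -0.3, -1.5]
width: 0.0351
gripper_force: 40.3
pos [0.4457 0.41   0.1401] yaw 60.2 w 0.0351 F [ 0.4 -0.3 -1.5] gf 40 t 15.6 | need d [ 1.000e-04 -8.000e-04  1.341e-01] rz 0.2
pos [0.4457 0.41   0.1401] yaw 60.2 w 0.0351 F [ 0.4 -0.3 -1.5] gf 40 t 15.6 | need d [-0.4204 -0.4868 -0.0009] rz 0.2
```

```bash
python3 -m pendant '[{"dx":-0.013,"dy":-0.015,"dz":0,"rx":0,"ry":0,"rz":0,"hand":0.025},{"dx":-0.026,"dy":-0.03,"dz":0,"rx":0,"ry":0,"rz":0,"hand":0.025},{"dx":-0.026,"dy":-0.03,"dz":0,"rx":0,"ry":0,"rz":0,"hand":0.025},{"dx":-0.026,"dy":-0.03,"dz":0,"rx":0,"ry":0,"rz":0,"hand":0.025},{"dx":-0.026,"dy":-0.03,"dz":0,"rx":0,"ry":0,"rz":0,"hand":0.025},{"dx":-0.026,"dy":-0.03,"dz":0,"rx":0,"ry":0,"rz":0,"hand":0.025},{"dx":-0.026,"dy":-0.03,"dz":0,"rx":0,"ry":0,"rz":0,"hand":0.025},{"dx":-0.026,"dy":-0.03,"dz":0,"rx":0,"ry":0,"rz":0,"hand":0.025},{"dx":-0.026,"dy":-0.03,"dz":0,"rx":0,"ry":0,"rz":0,"hand":0.025}]'
python3 -m pendant '[{"dx":-0.026,"dy":-0.03,"dz":0,"rx":0,"ry":0,"rz":0,"hand":0.025},{"dx":-0.026,"dy":-0.03,"dz":0,"rx":0,"ry":0,"rz":0,"hand":0.025},{"dx":-0.026,"dy":-0.03,"dz":0,"rx":0,"ry":0,"rz":0,"hand":0.025},{"dx":-0.026,"dy":-0.03,"dz":0,"rx":0,"ry":0,"rz":0,"hand":0.025},{"dx":-0.026,"dy":-0.03,"dz":0,"rx":0,"ry":0,"rz":0,"hand":0.025},{"dx":-0.026,"dy":-0.03,"dz":0,"rx":0,"ry":0,"rz":0,"hand":0.025},{"dx":-0.026,"dy":-0.03,"dz":0,"rx":0,"ry":0,"rz":0,"hand":0.025},{"dx":-0.013,"dy":-0.015,"dz":0,"rx":0,"ry":0,"rz":0,"hand":0.025},{"dx":0,"dy":0,"dz":0,"rx":0,"ry":0,"rz":0,"hand":0.025},{"dx":0,"dy":0,"dz":0,"rx":0,"ry":0,"rz":0,"hand":0.025},{"dx":0,"dy":0,"dz":0,"rx":0,"ry":0,"rz":0,"hand":0.025}]'
python3 -c "
from h import *
go(.5683,-.2214,.02,60)"
```

```text
clock: 16.38
position: [0.5084, 0.0765, 0.1364]
ee_rot: [-0.002, 0.257, 0.966, -0.001]
contact_force: [0.9, 0.4, -0.7]
width: 0.0355
gripper_force: 40.3
clock: 17.3
position: [0.5659, -0.2125, 0.1365]
ee_rot: [-0.002, 0.257, 0.966, 0.001]
contact_force: [-0.3, 0.7, -1.3]
width: 0.035
gripper_force: 40.3
pos [ 0.5659 -0.2125  0.1365] yaw 60.2 w 0.0350 F [-0.3  0.7 -1.3] gf 40 t 17.3 | need d [-0.007  -0.0065  0.1165] rz 0.2
```

```bash
python3 -m pendant '[{"dx":-0.006,"dy":-0.006,"dz":0.02,"rx":0,"ry":0,"rz":0,"hand":0.025},{"dx":0,"dy":0,"dz":0.03,"rx":0,"ry":0,"rz":0,"hand":0.025},{"dx":0,"dy":0,"dz":0.03,"rx":0,"ry":0,"rz":0,"hand":0.025},{"dx":0,"dy":0,"dz":0.02,"rx":0,"ry":0,"rz":0,"hand":0.025},{"dx":0,"dy":0,"dz":0.008,"rx":0,"ry":0,"rz":0,"hand":0.025},{"dx":0,"dy":0,"dz":0,"rx":0,"ry":0,"rz":0,"hand":0.025},{"dx":0,"dy":0,"dz":0,"rx":0,"ry":0,"rz":0,"hand":0.025},{"dx":0,"dy":0,"dz":0,"rx":0,"ry":0,"rz":0,"hand":0.025}]'
python3 -c "
from h import *
go(.5683,-.2214,.0105,60)"
```

```text
clock: 17.97
position: [0.5707, -0.2219, 0.0318]
ee_rot: [0.001, 0.257, 0.966, -0.0]
contact_force: [-0.7, -0.6, -1.2]
width: 0.0352
gripper_force: 40.4
pos [ 0.5707 -0.2219  0.0318] yaw 60.2 w 0.0352 F [-0.7 -0.6 -1.2] gf 40 t 18.0 | need d [ 0.0024 -0.0008  0.0213] rz 0.2
```

```bash
python3 -m pendant '[{"dx":0.002,"dy":-0.001,"dz":0.01,"rx":0,"ry":0,"rz":0,"hand":0.025},{"dx":0,"dy":0,"dz":0.007,"rx":0,"ry":0,"rz":0,"hand":0.025},{"dx":0,"dy":0,"dz":0.003,"rx":0,"ry":0,"rz":0,"hand":0.025},{"dx":0,"dy":0,"dz":0.001,"rx":0,"ry":0,"rz":0,"hand":0.025},{"dx":0,"dy":0,"dz":0,"rx":0,"ry":0,"rz":0,"hand":0.025},{"dx":0,"dy":0,"dz":0,"rx":0,"ry":0,"rz":0,"hand":0.025}]'
python3 -m pendant '[{"dx":0,"dy":0,"dz":0,"rx":0,"ry":0,"rz":0,"hand":0.045},{"dx":0,"dy":0,"dz":0,"rx":0,"ry":0,"rz":0,"hand":0.07},{"dx":0,"dy":0,"dz":0,"rx":0,"ry":0,"rz":0,"hand":0.07},{"dx":0,"dy":0,"dz":0,"rx":0,"ry":0,"rz":0,"hand":0.07},{"dx":0,"dy":0,"dz":-0.02,"rx":0,"ry":0,"rz":0,"hand":0.07},{"dx":0,"dy":0,"dz":-0.03,"rx":0,"ry":0,"rz":0,"hand":0.07},{"dx":0,"dy":0,"dz":-0.04,"rx":0,"ry":0,"rz":0,"hand":0.07},{"dx":0,"dy":0,"dz":0,"rx":0,"ry":0,"rz":0,"hand":0.07}]'
python3 -m pendant '[{"dx":0,"dy":0,"dz":0,"rx":0,"ry":0,"rz":7.1,"hand":0.07},{"dx":0,"dy":0,"dz":0,"rx":0,"ry":0,"rz":7.1,"hand":0.07},{"dx":0,"dy":0,"dz":0,"rx":0,"ry":0,"rz":7.1,"hand":0.07},{"dx":0,"dy":0,"dz":0,"rx":0,"ry":0,"rz":7.1,"hand":0.07},{"dx":0,"dy":0,"dz":0,"rx":0,"ry":0,"rz":7.1,"hand":0.07},{"dx":0,"dy":0,"dz":0,"rx":0,"ry":0,"rz":7.1,"hand":0.07},{"dx":0,"dy":0,"dz":0,"rx":0,"ry":0,"rz":7.1,"hand":0.07},{"dx":0,"dy":0,"dz":0,"rx":0,"ry":0,"rz":7.1,"hand":0.07},{"dx":0,"dy":0,"dz":0,"rx":0,"ry":0,"rz":7.1,"hand":0.07},{"dx":0,"dy":0,"dz":0,"rx":0,"ry":0,"rz":0,"hand":0.07}]'
python3 -c "
from h import *
go(.436,-.3885,.1,-3.9)"
```

```text
clock: 18.47
position: [0.5667, -0.2215, 0.0096]
ee_rot: [-0.001, 0.257, 0.966, 0.0]
contact_force: [-2.3, 0.3, 5.0]
width: 0.0356
gripper_force: 40.8
clock: 19.13
position: [0.572, -0.2242, 0.1065]
ee_rot: [0.007, 0.257, 0.966, -0.002]
contact_force: [1.4, -0.1, 0.5]
width: 0.0701
gripper_force: 0.0
clock: 19.97
position: [0.5675, -0.2219, 0.0991]
ee_rot: [0.0, 0.73, 0.683, 0.0]
contact_force: [-0.2, 0.0, 1.3]
width: 0.0702
gripper_force: 0.0
pos [ 0.5675 -0.2219  0.0991] yaw -3.8 w 0.0702 F [-0.2  0.   1.3] gf 0 t 20.0 | need d [-0.175  -0.12   -0.0009] rz 0.1
```

```bash
python3 -m pendant '[{"dx":-0.025,"dy":-0.017,"dz":0,"rx":0,"ry":0,"rz":0,"hand":0.07},{"dx":-0.025,"dy":-0.017,"dz":0,"rx":0,"ry":0,"rz":0,"hand":0.07},{"dx":-0.025,"dy":-0.017,"dz":0,"rx":0,"ry":0,"rz":0,"hand":0.07},{"dx":-0.025,"dy":-0.017,"dz":0,"rx":0,"ry":0,"rz":0,"hand":0.07},{"dx":-0.025,"dy":-0.017,"dz":0,"rx":0,"ry":0,"rz":0,"hand":0.07},{"dx":-0.025,"dy":-0.017,"dz":0,"rx":0,"ry":0,"rz":0,"hand":0.07},{"dx":-0.025,"dy":-0.018,"dz":0,"rx":0,"ry":0,"rz":0,"hand":0.07},{"dx":0,"dy":0,"dz":0,"rx":0,"ry":0,"rz":0,"hand":0.07},{"dx":0,"dy":0,"dz":0,"rx":0,"ry":0,"rz":0,"hand":0.07},{"dx":0,"dy":0,"dz":0,"rx":0,"ry":0,"rz":0,"hand":0.07}]'
python3 - <<'E'
from h import *
go(.436,-.3885,.006,-3.9)
s,t=cams(); np.save("c3.npy",np.array([s,t],dtype=object),allow_pickle=True)
crop(s,(310,200,450,370),3.5,"s8.png");crop(t,(360,130,480,275),4.1,"t8.png")
a=cv2.imread("pics/s8.png");b=cv2.imread("pics/t8.png")
h=min(len(a),len(b));o=np.hstack([a[:h],b[:h]]);print(a.shape,b.shape,o.shape);cv2.imwrite("pics/f8.png",o[:600,:])
if o.shape[1]>800: cv2.imwrite("pics/f8.png",cv2.resize(o,(800,int(h*800/o.shape[1]))))
E
```

```text
clock: 20.8
position: [0.4363, -0.3884, 0.0992]
ee_rot: [-0.0, 0.729, 0.684, 0.0]
contact_force: [0.7, 0.8, -0.4]
width: 0.0702
gripper_force: 0.0
pos [ 0.4363 -0.3884  0.0992] yaw -3.7 w 0.0702 F [ 0.7  0.8 -0.4] gf 0 t 20.8 | need d [-0.0002 -0.0004  0.0932] rz 0.2
(595, 490, 3) (594, 492, 3) (594, 982, 3)
```

View pics/f8.png

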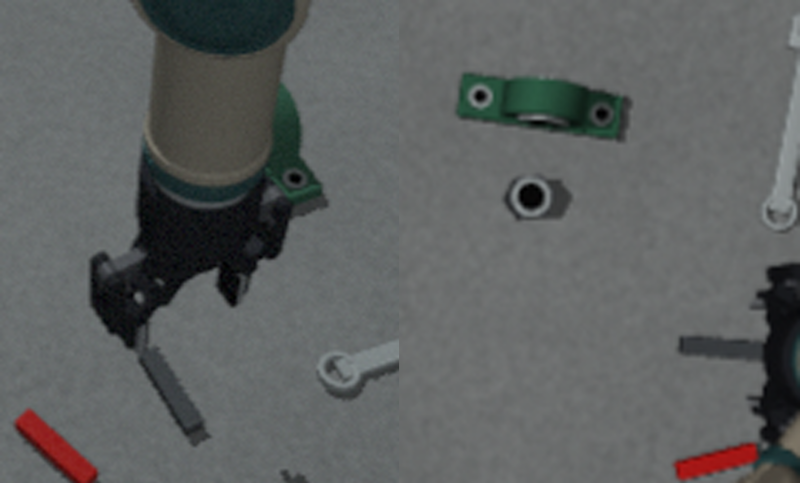

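The nut stands in front of the bore: top half, bolts at (480,96) and (601,113), nut at (531,196). That puts it about 80 mm out and 3 mm off axis. The key is centred under the fingers, so grip it.

```bash
python3 -m pendant '[{"dx":0,"dy":0,"dz":0.02,"rx":0,"ry":0,"rz":0,"hand":0.06},{"dx":0,"dy":0,"dz":0.03,"rx":0,"ry":0,"rz":0,"hand":0.06},{"dx":0,"dy":0,"dz":0.025,"rx":0,"ry":0,"rz":0,"hand":0.06},{"dx":0,"dy":0,"dz":0.014,"rx":0,"ry":0,"rz":0,"hand":0.06},{"dx":0,"dy":0,"dz":0.004,"rx":0,"ry":0,"rz":0,"hand":0.06},{"dx":0,"dy":0,"dz":0,"rx":0,"ry":0,"rz":0,"hand":0.06},{"dx":0,"dy":0,"dz":0,"rx":0,"ry":0,"rz":0,"hand":0.06}]'
python3 -m pendant '[{"dx":0,"dy":0,"dz":0,"rx":0,"ry":0,"rz":0,"hand":0.005},{"dx":0,"dy":0,"dz":0,"rx":0,"ry":0,"rz":0,"hand":0.005},{"dx":0,"dy":0,"dz":0,"rx":0,"ry":0,"rz":0,"hand":0.005},{"dx":0,"dy":0,"dz":0,"rx":0,"ry":0,"rz":0,"hand":0.005},{"dx":0,"dy":0,"dz":0,"rx":0,"ry":0,"rz":0,"hand":0.005},{"dx":0,"dy":0,"dz":0,"rx":0,"ry":0,"rz":0,"hand":0.005},{"dx":0,"dy":0,"dz":0,"rx":0,"ry":0,"rz":0,"hand":0.005},{"dx":0,"dy":0,"dz":0,"rx":0,"ry":0,"rz":0,"hand":0.005}]' 40
python3 -m pendant '[{"dx":0,"dy":0,"dz":-0.01,"rx":0,"ry":0,"rz":0,"hand":0.005},{"dx":0,"dy":0,"dz":-0.03,"rx":0,"ry":0,"rz":0,"hand":0.005},{"dx":0,"dy":0,"dz":-0.04,"rx":0,"ry":0,"rz":0,"hand":0.005},{"dx":0,"dy":0,"dz":-0.04,"rx":0,"ry":0,"rz":0,"hand":0.005},{"dx":0,"dy":0,"dz":-0.04,"rx":0,"ry":0,"rz":0,"hand":0.005},{"dx":0,"dy":0,"dz":0,"rx":0,"ry":0,"rz":0,"hand":0.005},{"dx":0,"dy":0,"dz":0,"rx":0,"ry":0,"rz":0,"hand":0.005}]'
python3 -c "
from h import *
go(.604,.235,.165,-85.6)"
```

```text
clock: 21.48
position: [0.4372, -0.3885, 0.0069]
ee_rot: [0.001, 0.729, 0.684, 0.0]
contact_force: [0.0, -0.3, 0.5]
width: 0.0601
gripper_force: 0.0
clock: 22.15
position: [0.4367, -0.3891, 0.0074]
ee_rot: [0.001, 0.73, 0.684, 0.0]
contact_force: [0.1, 0.7, 5.8]
width: 0.0143
gripper_force: 39.2
clock: 22.73
position: [0.4373, -0.3899, 0.1697]
ee_rot: [0.003, 0.73, 0.684, -0.0]
contact_force: [-0.7, 0.1, -1.4]
width: 0.0142
gripper_force: 39.2
pos [ 0.4373 -0.3899  0.1697] yaw -3.7 w 0.0142 F [-0.7  0.1 -1.4] gf 39 t 22.7 | need d [0.6345 0.1257 0.0023] rz 81.9
```

```bash
python3 -m pendant '[{"dx":0.02,"dy":0.004,"dz":0,"rx":0,"ry":0,"rz":0,"hand":0.005},{"dx":0.04,"dy":0.008,"dz":0,"rx":0,"ry":0,"rz":0,"hand":0.005},{"dx":0.04,"dy":0.008,"dz":0,"rx":0,"ry":0,"rz":0,"hand":0.005},{"dx":0.04,"dy":0.008,"dz":0,"rx":0,"ry":0,"rz":0,"hand":0.005},{"dx":0.04,"dy":0.008,"dz":0,"rx":0,"ry":0,"rz":0,"hand":0.005},{"dx":0.04,"dy":0.008,"dz":0,"rx":0,"ry":0,"rz":0,"hand":0.005},{"dx":0.04,"dy":0.008,"dz":0,"rx":0,"ry":0,"rz":0,"hand":0.005},{"dx":0.04,"dy":0.008,"dz":0,"rx":0,"ry":0,"rz":0,"hand":0.005},{"dx":0.04,"dy":0.008,"dz":0,"rx":0,"ry":0,"rz":0,"hand":0.005}]'
python3 -m pendant '[{"dx":0.04,"dy":0.008,"dz":0,"rx":0,"ry":0,"rz":0,"hand":0.005},{"dx":0.04,"dy":0.008,"dz":0,"rx":0,"ry":0,"rz":0,"hand":0.005},{"dx":0.04,"dy":0.008,"dz":0,"rx":0,"ry":0,"rz":0,"hand":0.005},{"dx":0.04,"dy":0.008,"dz":0,"rx":0,"ry":0,"rz":0,"hand":0.005},{"dx":0.04,"dy":0.008,"dz":0,"rx":0,"ry":0,"rz":0,"hand":0.005},{"dx":0.04,"dy":0.008,"dz":0,"rx":0,"ry":0,"rz":0,"hand":0.005},{"dx":0.035,"dy":0.007,"dz":0,"rx":0,"ry":0,"rz":0,"hand":0.005},{"dx":0.02,"dy":0.004,"dz":0,"rx":0,"ry":0,"rz":0,"hand":0.005},{"dx":0,"dy":0,"dz":0,"rx":0,"ry":0,"rz":0,"hand":0.005},{"dx":0,"dy":0,"dz":0,"rx":0,"ry":0,"rz":0,"hand":0.005}]'
python3 -m pendant '[{"dx":0,"dy":0,"dz":0,"rx":0,"ry":0,"rz":6.8,"hand":0.005},{"dx":0,"dy":0,"dz":0,"rx":0,"ry":0,"rz":6.8,"hand":0.005},{"dx":0,"dy":0,"dz":0,"rx":0,"ry":0,"rz":6.8,"hand":0.005},{"dx":0,"dy":0,"dz":0,"rx":0,"ry":0,"rz":6.8,"hand":0.005},{"dx":0,"dy":0,"dz":0,"rx":0,"ry":0,"rz":6.8,"hand":0.005},{"dx":0,"dy":0,"dz":0,"rx":0,"ry":0,"rz":6.8,"hand":0.005},{"dx":0,"dy":0,"dz":0,"rx":0,"ry":0,"rz":6.8,"hand":0.005},{"dx":0,"dy":0,"dz":0,"rx":0,"ry":0,"rz":6.8,"hand":0.005},{"dx":0,"dy":0,"dz":0,"rx":0,"ry":0,"rz":6.8,"hand":0.005},{"dx":0,"dy":0,"dz":0,"rx":0,"ry":0,"rz":6.8,"hand":0.005},{"dx":0,"dy":0,"dz":0,"rx":0,"ry":0,"rz":6.8,"hand":0.005},{"dx":0,"dy":0,"dz":0,"rx":0,"ry":0,"rz":6.8,"hand":0.005}]'
python3 -m pendant '[{"dx":0,"dy":0,"dz":0,"rx":0,"ry":0,"rz":0,"hand":0.005},{"dx":0,"dy":0,"dz":0,"rx":0,"ry":0,"rz":0,"hand":0.005},{"dx":0,"dy":0,"dz":0,"rx":0,"ry":0,"rz":0,"hand":0.005}]' >/dev/null
python3 -c "
from h import *
go(.604,.235,.09,-85.6)"
```

```text
clock: 23.48
position: [0.5247, -0.0516, 0.1645]
ee_rot: [-0.002, 0.73, 0.684, -0.001]
contact_force: [0.7, -0.9, -1.3]
width: 0.0145
gripper_force: 39.2
clock: 24.32
position: [0.6028, 0.2374, 0.1639]
ee_rot: [-0.001, 0.729, 0.685, -0.002]
contact_force: [0.1, 0.9, -1.0]
width: 0.0142
gripper_force: 39.2
clock: 25.32
position: [0.603, 0.2345, 0.1652]
ee_rot: [0.001, 0.999, 0.037, -0.001]
contact_force: [-0.4, 0.1, -0.7]
width: 0.0141
gripper_force: 39.2
pos [0.6037 0.2357 0.1658] yaw -85.2 w 0.0140 F [ 0.4  0.6 -0.5] gf 39 t 25.6 | need d [0.0003 0.0007 0.0758] rz 0.4
```

```bash
python3 -m pendant '[{"dx":0,"dy":0,"dz":0.02,"rx":0,"ry":0,"rz":0,"hand":0.005},{"dx":0,"dy":0,"dz":0.025,"rx":0,"ry":0,"rz":0,"hand":0.005},{"dx":0,"dy":0,"dz":0.02,"rx":0,"ry":0,"rz":0,"hand":0.005},{"dx":0,"dy":0,"dz":0.013,"rx":0,"ry":0,"rz":0,"hand":0.005},{"dx":0,"dy":0,"dz":0,"rx":0,"ry":0,"rz":0,"hand":0.005},{"dx":0,"dy":0,"dz":0,"rx":0,"ry":0,"rz":0,"hand":0.005},{"dx":0,"dy":0,"dz":0,"rx":0,"ry":0,"rz":0,"hand":0.005}]'
python3 - <<'E'
from h import *
go(.604,.235,.0775,-85.6)
s,t=cams(); crop(s,(250,90,370,200),5,"s9.png")
E
```

```text
clock: 26.15
position: [0.6049, 0.2368, 0.0893]
ee_rot: [-0.0, 0.999, 0.041, 0.001]
contact_force: [-0.2, -0.6, -0.7]
width: 0.0145
gripper_force: 39.2
pos [0.6049 0.2368 0.0893] yaw -85.3 w 0.0145 F [-0.2 -0.6 -0.7] gf 39 t 26.1 | need d [-0.0011  0.0017  0.0118] rz 0.3
```

View pics/s9.png

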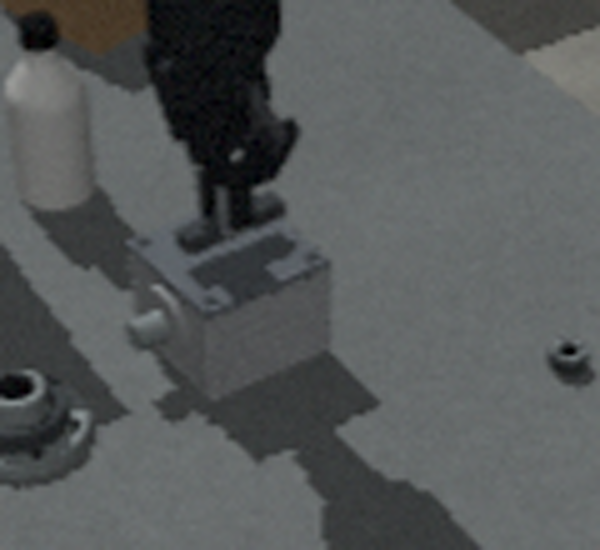

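The key is held level, at (230,220), above the lid and parallel to its edges. Lower, release, retreat.

```bash
python3 -m pendant '[{"dx":-0.001,"dy":0.001,"dz":0.005,"rx":0,"ry":0,"rz":0,"hand":0.005},{"dx":0,"dy":0,"dz":0.004,"rx":0,"ry":0,"rz":0,"hand":0.005},{"dx":0,"dy":0,"dz":0.002,"rx":0,"ry":0,"rz":0,"hand":0.005},{"dx":0,"dy":0,"dz":0,"rx":0,"ry":0,"rz":0,"hand":0.005},{"dx":0,"dy":0,"dz":0,"rx":0,"ry":0,"rz":0,"hand":0.005}]'
python3 -c "
from h import *
go(.604,.235,.0775,-85.6)"
```

```text
clock: 26.67
position: [0.6031, 0.2356, 0.0774]
ee_rot: [0.0, 0.999, 0.041, -0.0]
contact_force: [-0.3, -0.6, 0.3]
width: 0.0142
gripper_force: 39.5
pos [0.6031 0.2356 0.0774] yaw -85.3 w 0.0142 F [-0.3 -0.6  0.3] gf 39 t 26.7 | need d [ 0.0009  0.0007 -0.0001] rz 0.3
```

```bash
python3 -m pendant '[{"dx":0,"dy":0,"dz":0,"rx":0,"ry":0,"rz":0,"hand":0.025},{"dx":0,"dy":0,"dz":0,"rx":0,"ry":0,"rz":0,"hand":0.045},{"dx":0,"dy":0,"dz":0,"rx":0,"ry":0,"rz":0,"hand":0.045},{"dx":0,"dy":0,"dz":0,"rx":0,"ry":0,"rz":0,"hand":0.045},{"dx":0,"dy":0,"dz":-0.02,"rx":0,"ry":0,"rz":0,"hand":0.045},{"dx":0,"dy":0,"dz":-0.03,"rx":0,"ry":0,"rz":0,"hand":0.045},{"dx":0,"dy":0,"dz":-0.04,"rx":0,"ry":0,"rz":0,"hand":0.045},{"dx":0,"dy":0,"dz":-0.03,"rx":0,"ry":0,"rz":0,"hand":0.045}]'
python3 -m pendant '[{"dx":-0.025,"dy":0.03,"dz":0,"rx":0,"ry":0,"rz":0,"hand":0.045},{"dx":-0.025,"dy":0.03,"dz":0,"rx":0,"ry":0,"rz":0,"hand":0.045},{"dx":-0.025,"dy":0.03,"dz":0,"rx":0,"ry":0,"rz":0,"hand":0.045},{"dx":-0.025,"dy":0.03,"dz":0,"rx":0,"ry":0,"rz":0,"hand":0.045},{"dx":-0.025,"dy":0.03,"dz":0,"rx":0,"ry":0,"rz":0,"hand":0.045},{"dx":-0.025,"dy":0.03,"dz":0,"rx":0,"ry":0,"rz":0,"hand":0.045},{"dx":-0.025,"dy":0.03,"dz":0,"rx":0,"ry":0,"rz":0,"hand":0.045},{"dx":-0.025,"dy":0.03,"dz":0,"rx":0,"ry":0,"rz":0,"hand":0.045},{"dx":0,"dy":0,"dz":0,"rx":0,"ry":0,"rz":0,"hand":0.045},{"dx":0,"dy":0,"dz":0,"rx":0,"ry":0,"rz":0,"hand":0.045}]'
python3 - <<'E'
from h import *
s,t=cams(); np.save("c4.npy",np.array([s,t],dtype=object),allow_pickle=True)
crop(s,(230,110,350,210),3.33,"sa.png");crop(t,(200,140,320,240),3.33,"ta.png")
a=cv2.imread("pics/sa.png");b=cv2.imread("pics/ta.png")
crop(t,(200,140,320,240),5,"ta.png");crop(s,(230,110,350,210),5,"sa.png")
cv2.imwrite("pics/fa.png",np.hstack([a,b]))
crop(t,(60,90,500,290),1.8,"tb.png")
c=cv2.imread("pics/tb.png");c=cv2.resize(c,(800,363));cv2.imwrite("pics/fa.png",np.vstack([cv2.resize(np.hstack([a,b]),(800,235+98)),c])[:600])
E
```

```text
clock: 27.33
position: [0.6036, 0.2358, 0.1997]
ee_rot: [-0.0, 0.999, 0.041, 0.001]
contact_force: [0.8, -0.3, 0.9]
width: 0.0447
gripper_force: 0.0
clock: 28.17
position: [0.4227, -0.0211, 0.1977]
ee_rot: [-0.0, 0.999, 0.039, 0.001]
contact_force: [-0.1, -0.3, 0.5]
width: 0.0454
gripper_force: 0.0
```

View pics/fa.png

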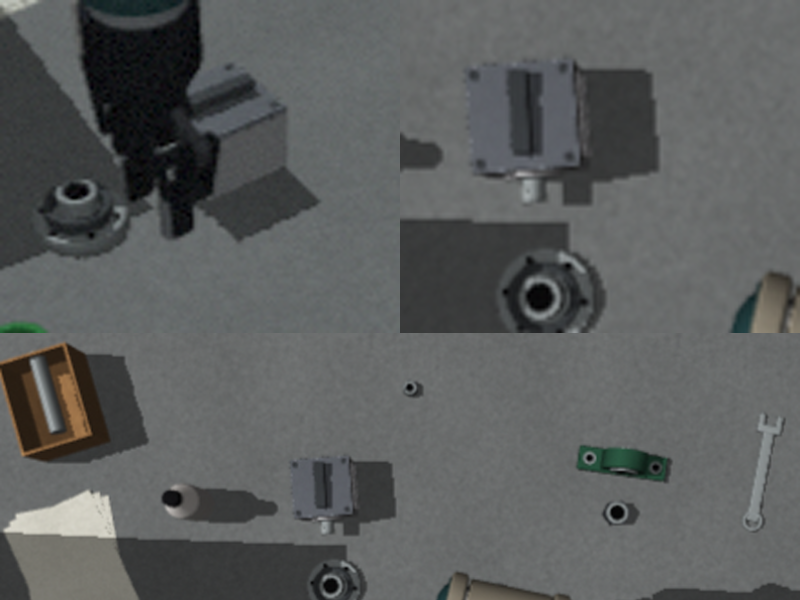

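The key lies on the lid at (521,112), with the lid bolts' centre at (524,116), and parallel to the shaft. The spacer is round the hub at (540,296), the nut at (617,512) is in front of the pedestal, and the bottle, wrench and small nut are untouched.

```bash
python3 -c "
from rig import manip
print(manip.sign_off())"
```

```text
the job is handed in; nothing more can be done
None
```

I handed the job in after about 28 s of robot time: the flange with its spacer, the larger nut and the key are all in place by camera check, each a few millimetres from its target, though the sign-off gave no verdict.

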